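Change over the arbor caddy to fresh burnishing drums and latch its keeper

ROBOT

A 7-joint arm with a two-finger parallel gripper is mounted at the origin on the work surface. World frame = base frame: x ahead of the robot, y to its left, z up, the work surface at z = 0. Lengths are in m, angles in rad, forces in N, time in s.
With the tool pointing down it reaches from about 0.425 to 0.95 m from the base axis. Payload 4.7 kg.
Tool frame: the origin (TCP) lies on the mounting face of the last link; the fingertips stand 173 mm ahead of it and the grasp point (between the pads) lies 155 mm ahead of it; y points along the fingers, z is the direction in which the jaws open and shut, and the axes are right-handed (so a half turn about y gives the same grasp; the last joint's range is limited). The gripper opens to 85 mm and grips with 20 to 120 N. Pads are 22 mm wide; open, the fingers measure 114 mm over their backs; the gripper's body (76 mm by 85 mm) begins 54 mm behind the grasp point. The pads swing forward as they close: fully open they stand 13 mm farther back than shut.
Start: joints at [1.176, 0.469, -0.049, 1.532, 0.024, 1.141, -0.082], TCP at [0.241, -0.63, 0.405] pointing down, gripper open.
Joint ranges: [-2.59, 2.59], [-0.33, 1.99], [-1.39, 1.29], [0.1, 2.45], [-1.04, 4.18], [0.21, 1.99], [-2.66, 2.66]. Speed limits (rad/s): [2.57, 2.57, 3.14, 3.14, 3.14, 3.14, 3.14].

INTERFACE

Orientations are given as a rotation vector (axis times angle).
In Python, from cell import r gives the robot as it stands. Calls block until the motion is done:
- r.move_to(position, orientation): joint-space move of the TCP to a pose.
- r.move_straight(position, speed=0.15, rotation=None): straight line of the TCP; rotation=None keeps the orientation; speed is the mean speed in m/s.
- r.goto_joints(angles): joint-space move.
- r.grip(opening, f_grip=None): finger opening in m; f_grip is the grip in N (None keeps the last); returns when the fingers have stopped.
- r.hold(seconds).
- r.inverse_kinematics(position, orientation): joint angles nearest the present ones, or None.
- r.get_image(name): name is "scene" or "top" or "wrist"; returns a dict with "frame" (400x640x3 uint8, red, green, blue), "K" (3x3 intrinsics, pixels), "rvec" (rotation vector, rad) and "tvec" (3), from world to camera coordinates, as OpenCV has them. Camera axes: x right, y down, z forward; pixel columns grow to the right and rows downward; lengths in m; the calibration is good to about 2 mm. A picture is of the moment at which its call begins. There is no depth.
A pose or a line that the arm cannot do raises r.MotionError and nothing moves.
- r.hand_in(): hands the job in, once; it reports no verdict.
Readings, each from a call of its own:
- r.get_clock(): time.
- r.get_joint_positions(): joint angles.
- r.get_qvel(): joint speeds.
- r.get_joint_efforts(): joint torques, N m.
- r.get_ee_pos(): TCP position.
- r.get_tcp_rot(): TCP orientation.
- r.get_wrist_force(): force on the tool from outside, world axes, zero at the start.
- r.get_ft_torque(): the same for the moment, N m.
- r.get_width(): finger opening in m.
Only numpy, scipy, OpenCV 4.12 (cv2) and the standard library are available. Lean on these libraries where they do the work, as an engineer would, in place of code of your own. Each camera call takes 0.05 s, during which the arm holds its last target.

TASK

Change the arbor caddy over to fresh burnishing drums: swing its keeper bar wide open, lift off the worn narrow sleeves still on its shafts into the grey tray, then slide every dark wooden drum on the bench fully down onto a shaft of its own and each steel spacer collar down on top of a drum, one collar to a drum. When everything is home, swing the keeper bar back over the shafts until it is latched shut in its detent and let go; leave the jar, mallet and pot where they are.

Things in the scene. Friction and masses are not known exactly. Their poses are not given: they have to be found in the camera images.
- caddy: Arbor caddy fixed to the bench: brown wooden base plate 130 (x) by 335 (y) by 20 mm high. Origin at its underside on the middle shaft's axis; z up, y along the row of three steel shafts at y = -72, 0, +72 mm, x = 0. Shafts: diameter 24 mm, 86 mm tall above the plate, the last 9 mm tapering to diameter 12. Never moves in a run.
- keeper (a joint): Keeper bar angle about its vertical hinge, rad. 0 = latched shut, over the shafts along the caddy's +y; it grows towards +x, up to 1.5: at q the bar points along (sin q, cos q) in the caddy's x, y. Stays where left. Between 0.08 and 0.02 it is pushed over a sprung detent (under 10 N at the knob), then stays latched. Starts at 0.15 to 0.6, over the shafts.
- keeper_hinge (a point): Point on the bar's hinge axis (caddy y = -140 mm) at mid thickness, 117 mm above the bench, on a post 24 mm thick. The aluminium bar is 24 mm wide, 10 mm thick (112 to 122 mm above the bench) and reaches 275 mm from the axis.
- keeper_knob (a point): Middle of the upright black round knob on the bar, 176 mm from the hinge axis, 144 mm above the bench. The knob has diameter 20 mm and rises 42 mm from the bar's top face (122 to 164 mm above the bench); it can be gripped or pushed from above.
- shaft0_foot (a point): Foot of shaft 0 (nearest the hinge), on its axis at the top face of the base plate, 20 mm above the bench. Axes as the caddy's.
- shaft0_top (a point): Centre of the tip of shaft 0, 86 mm above its foot (106 mm above the bench).
- shaft1_foot (a point): Foot of shaft 1 (the middle one), on its axis at the top face of the base plate, 20 mm above the bench. Axes as the caddy's.
- shaft1_top (a point): Centre of the tip of shaft 1, 86 mm above its foot (106 mm above the bench).
- shaft2_foot (a point): Foot of shaft 2 (nearest the detent post), on its axis at the top face of the base plate, 20 mm above the bench. Axes as the caddy's.
- shaft2_top (a point): Centre of the tip of shaft 2, 86 mm above its foot (106 mm above the bench).
- drum0: Dark wooden burnishing drum, a thick sleeve: outer diameter 56 mm, bore 27 mm right through, 52 mm high, about 120 g. Starts standing on the bench, bore upright. Origin at the centre of its underside, z along the bore. All drums are alike and any shaft will do. One of the three may be absent (None).
- drum1: Dark wooden burnishing drum, a thick sleeve: outer diameter 56 mm, bore 27 mm right through, 52 mm high, about 120 g. Starts standing on the bench, bore upright. Origin at the centre of its underside, z along the bore. All drums are alike and any shaft will do. One of the three may be absent (None).
- drum2: Dark wooden burnishing drum, a thick sleeve: outer diameter 56 mm, bore 27 mm right through, 52 mm high, about 120 g. Starts standing on the bench, bore upright. Origin at the centre of its underside, z along the bore. All drums are alike and any shaft will do. One of the three may be absent (None).
- collar0: Steel spacer collar: outer diameter 44 mm, bore 27 mm right through, 20 mm high, about 70 g. Starts lying flat on the bench, bore upright. Origin at the centre of its underside, z along the bore. Both are alike.
- collar1: Steel spacer collar: outer diameter 44 mm, bore 27 mm right through, 20 mm high, about 70 g. Starts lying flat on the bench, bore upright. Origin at the centre of its underside, z along the bore. Both are alike.
- jar: Bystander: white plastic jar, diameter 70 mm, 100 mm high, standing on the bench; origin at the centre of its underside.
- mallet: Bystander: wooden mallet lying on the bench, 230 mm long along its x, head 90 mm wide and 60 mm thick, its centre 90 mm towards +x from the origin; origin on the bench under the handle, 110 mm from the handle's end.
- pot: Bystander: white pot with two small side handles, diameter 84 mm (about 140 mm over the handles), 85 mm high, standing on the bench; origin at the centre of its underside.
- detent (a point): Detent post at the caddy's y = +130 mm, where the shut bar's end lies; point 112 mm above the bench. The dark steel post is 50 mm (x, from -19 to +31) by 22 mm (y), 96 mm above the bench, with a brass sprung nose on top and a stop lug on its -x side up to 128 mm.
- worn0: Worn sleeve, a tall narrow tube of pale wood: outer diameter 40 mm, bore 27 mm right through, 70 mm high, about 60 g. Starts on shaft 0, standing on the base plate. Origin at the centre of its underside, z along the bore. One or two of the three are there (others None).
- worn1: Worn sleeve, a tall narrow tube of pale wood: outer diameter 40 mm, bore 27 mm right through, 70 mm high, about 60 g. Starts on shaft 1, standing on the base plate. Origin at the centre of its underside, z along the bore. One or two of the three are there (others None).
- worn2: Worn sleeve, a tall narrow tube of pale wood: outer diameter 40 mm, bore 27 mm right through, 70 mm high, about 60 g. Starts on shaft 2, standing on the base plate. Origin at the centre of its underside, z along the bore. One or two of the three are there (others None).
- tray: Fixed grey open tray on the bench for worn sleeves: 140 (x) by 110 (y) by 34 mm high outside, walls and floor 5 mm. Origin at the centre of its underside. Two sleeves stand in it side by side along x; standing or lying is all the same.
There are look-alikes about, which are no part of the job. Leave any yellow look-alike of the drum1 alone. Leave any blue look-alike of the drum0 alone.

How it is judged:
On the way, in this order (a step that is already met when the one before it is completed fails the run):
1. the keeper bar is swung wide open (at least 1.0 rad) (value of joint keeper above 1 rad), for 0.2 s.
2. the worn sleeves are in the tray, every drum is home on its own shaft and every collar sits on top of a drum, one to a drum (x of worn0 in the frame of tray between -0.075 and 0.075 m and y of worn0 in the frame of tray between -0.06 and 0.06 m and z of each of worn0, worn1, worn2 in the frame of tray below 0.05 m and x of worn1 in the frame of tray between -0.075 and 0.075 m and y of worn1 in the frame of tray between -0.06 and 0.06 m and x of worn2 in the frame of tray between -0.075 and 0.075 m and y of worn2 in the frame of tray between -0.06 and 0.06 m and ((horizontal distance between drum0 and shaft0_foot below 0.004 m and z of drum0 in the frame of shaft0_foot between -0.004 and 0.004 m and angle between drum0's own z axis and vertical below 0.09 rad) or (horizontal distance between drum0 and shaft1_foot below 0.004 m and z of drum0 in the frame of shaft1_foot between -0.004 and 0.004 m and angle between drum0's own z axis and vertical below 0.09 rad) or (horizontal distance between drum0 and shaft2_foot below 0.004 m and z of drum0 in the frame of shaft2_foot between -0.004 and 0.004 m and angle between drum0's own z axis and vertical below 0.09 rad)) and ((horizontal distance between drum1 and shaft0_foot below 0.004 m and z of drum1 in the frame of shaft0_foot between -0.004 and 0.004 m and angle between drum1's own z axis and vertical below 0.09 rad) or (horizontal distance between drum1 and shaft1_foot below 0.004 m and z of drum1 in the frame of shaft1_foot between -0.004 and 0.004 m and angle between drum1's own z axis and vertical below 0.09 rad) or (horizontal distance between drum1 and shaft2_foot below 0.004 m and z of drum1 in the frame of shaft2_foot between -0.004 and 0.004 m and angle between drum1's own z axis and vertical below 0.09 rad)) and ((horizontal distance between drum2 and shaft0_foot below 0.004 m and z of drum2 in the frame of shaft0_foot between -0.004 and 0.004 m and angle between drum2's own z axis and vertical below 0.09 rad) or (horizontal distance between drum2 and shaft1_foot below 0.004 m and z of drum2 in the frame of shaft1_foot between -0.004 and 0.004 m and angle between drum2's own z axis and vertical below 0.09 rad) or (horizontal distance between drum2 and shaft2_foot below 0.004 m and z of drum2 in the frame of shaft2_foot between -0.004 and 0.004 m and angle between drum2's own z axis and vertical below 0.09 rad)) and ((horizontal distance between collar0 and shaft0_foot below 0.004 m and z of collar0 in the frame of shaft0_foot between 0.047 and 0.057 m and angle between collar0's own z axis and vertical below 0.09 rad) or (horizontal distance between collar0 and shaft1_foot below 0.004 m and z of collar0 in the frame of shaft1_foot between 0.047 and 0.057 m and angle between collar0's own z axis and vertical below 0.09 rad) or (horizontal distance between collar0 and shaft2_foot below 0.004 m and z of collar0 in the frame of shaft2_foot between 0.047 and 0.057 m and angle between collar0's own z axis and vertical below 0.09 rad)) and ((horizontal distance between collar1 and shaft0_foot below 0.004 m and z of collar1 in the frame of shaft0_foot between 0.047 and 0.057 m and angle between collar1's own z axis and vertical below 0.09 rad) or (horizontal distance between collar1 and shaft1_foot below 0.004 m and z of collar1 in the frame of shaft1_foot between 0.047 and 0.057 m and angle between collar1's own z axis and vertical below 0.09 rad) or (horizontal distance between collar1 and shaft2_foot below 0.004 m and z of collar1 in the frame of shaft2_foot between 0.047 and 0.057 m and angle between collar1's own z axis and vertical below 0.09 rad))), for 0.3 s.
3. the keeper bar is latched shut (within 0.03 rad) (value of joint keeper below 0.03 rad), for 0.3 s.
At the end, for the whole second after the job is handed in: Worn sleeves in the tray; each drum upright on its own shaft, underside within 4 mm of the base plate; both collars on shafts on top of drums (underside 47 to 57 mm above the plate), one to a drum; all at rest; keeper bar within 0.03 rad of shut (all of step 2 and linear speed of each of worn0, worn1, worn2, drum0, drum1, drum2, collar0, collar1 below 0.02 m/s and value of joint keeper below 0.03 rad); the robot touches nothing.
It fails at once if the jar is pushed more than 40 mm or tipped (distance of jar from where it was at the start of the episode above 0.04 m or angle between jar's own z axis and vertical above 0.5 rad).
It fails at once if the mallet is pushed more than 40 mm or tipped (distance of mallet from where it was at the start of the episode above 0.04 m or angle between mallet's own z axis and vertical above 0.5 rad).
It fails at once if the pot is pushed more than 40 mm or tipped (distance of pot from where it was at the start of the episode above 0.04 m or angle between pot's own z axis and vertical above 0.5 rad).
Of worn0, worn1, worn2 only 1 to 2 are there at a start; the rules pass over those that are not, and their reading is None.
Of drum0, drum1, drum2 only 2 to 3 are there at a start; the rules pass over those that are not, and their reading is None.
At some moment in a run one of drum0, drum1, drum2, collar0, collar1 may be knocked a few centimetres aside while the robot is not near it.
It also fails if it takes over 210 s, if anything falls off the work surface, if the arm or the gripper's body presses on something with over 40 N, if the wrist force passes 120 N, or if a joint passes its speed limit or range.

## Working session

There is one attempt and no reset: what is moved stays moved. The work goes in short steps, each a Python script; the robot and the scene stay as the last script left them, time stands still between calls to the robot, and variables do not carry over. Pictures are saved under pics/ and viewed, and the job is handed in when it is done.

```bash
ls; mkdir -p pics
python3 - <<'E'
from cell import r
import cv2,numpy as np
for n in ["scene","top","wrist"]:
    d=r.get_image(n); cv2.imwrite(f"pics/a_{n}.png",d["frame"][:,:,::-1])
    R=cv2.Rodrigues(np.array(d["rvec"]))[0]; print(n,np.round(d["K"],1).tolist(),np.round(-R.T@np.array(d["tvec"]),3),np.round(R[2],3))
print(r.get_clock(),r.get_ee_pos(),r.get_tcp_rot(),r.get_width(), r.get_wrist_force())
E
```

```text
pics
scene [[383.7, 0.0, 319.0], [0.0, 383.7, 203.2], [0.0, 0.0, 1.0]] [1.094 0.652 0.75 ] [-0.56  -0.572 -0.599]
top [[451.0, 0.0, 311.3], [0.0, 451.0, 197.8], [0.0, 0.0, 1.0]] [0.314 0.037 1.305] [ 0.176 -0.002 -0.984]
wrist [[276.0, 0.0, 315.8], [0.0, 276.0, 196.8], [0.0, 0.0, 1.0]] [ 0.316 -0.601  0.374] [-0.294 -0.111 -0.949]
0.15 [ 0.24141964 -0.63015691  0.40389892] [-0.37431607  2.02343892 -2.0204619 ] 0.08567205053076357 [-0.57765002  0.175183    0.5775679 ]
```

View pics/a_scene.png

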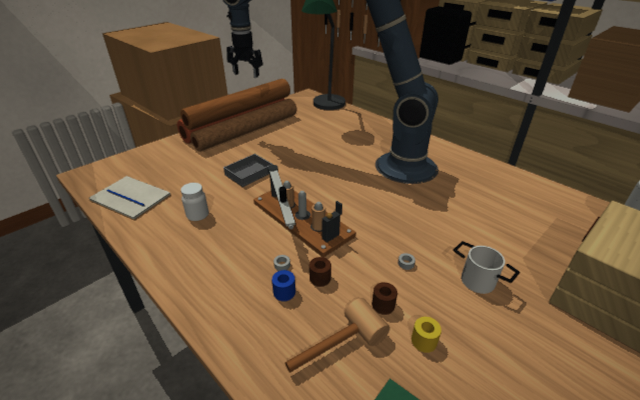

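View pics/a_top.png

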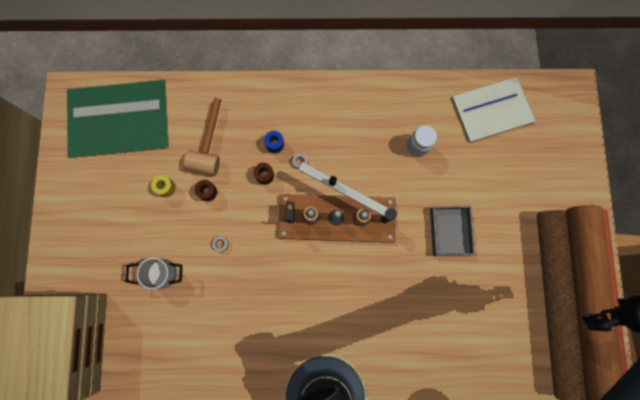

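View pics/a_wrist.png

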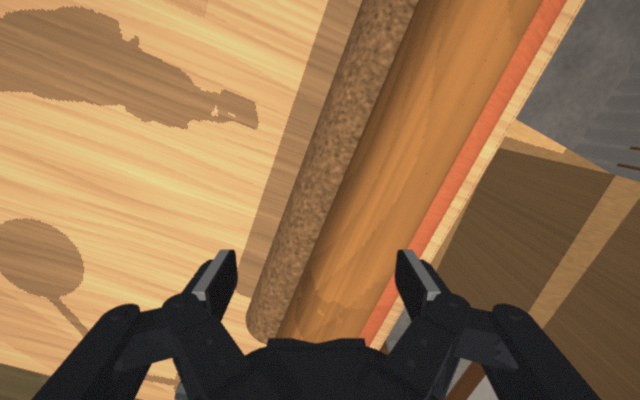

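```bash
cat > h.py <<'E'
from cell import r
import cv2,numpy as np
def shot(n,name=None):
    d=r.get_image(n)
    d["bgr"]=d["frame"][:,:,::-1].copy()
    if name: cv2.imwrite(f"pics/{name}.png",d["bgr"])
    d["R"]=cv2.Rodrigues(np.array(d["rvec"],float))[0]; d["C"]=-d["R"].T@np.array(d["tvec"],float)
    return d
def ray(d,uv,z):
    v=d["R"].T@(np.linalg.inv(d["K"])@np.array([uv[0],uv[1],1.]))
    return d["C"]+v*((z-d["C"][2])/v[2])
def proj(d,P):
    p=d["R"]@np.array(P,float)+np.array(d["tvec"],float); p=d["K"]@p; return p[:2]/p[2]
def rot(th):
    "tool down, jaws open along (cos th, sin th)"
    y=np.array([0,0,-1.]); z=np.array([np.cos(th),np.sin(th),0]); x=np.cross(y,z)
    return cv2.Rodrigues(np.column_stack([x,y,z]))[0].ravel()
def blobs(d,mask,amin=20):
    n,l,s,c=cv2.connectedComponentsWithStats(mask.astype(np.uint8))
    return [(np.round(c[i],1).tolist(),int(s[i,4]),s[i,:4].tolist()) for i in range(1,n) if s[i,4]>amin]
def zoom(d,x0,y0,x1,y1,k,name):
    cv2.imwrite(f"pics/{name}.png",cv2.resize(d["bgr"][y0:y1,x0:x1],None,fx=k,fy=k,interpolation=cv2.INTER_CUBIC))
E
python3 - <<'E'
from h import *
d=shot("top")
zoom(d,130,110,330,260,4,"b1"); zoom(d,260,120,480,265,3.6,"b2")
for n,p,z in [("drumA",(264,172),.052),("drumB",(206,189),.052),("colA",(300,160),.02),("colB",(220,244),.02),("hinge",(389,214),.122),("s2",(310,213),.09),("s0",(364,215),.09),("s1",(337,217),.106),("knob",(333,180),.164),("tray",(453,231),.03),("jar",(423,138),.1),("pot",(155,272),.085)]:
    P=ray(d,p,z); print(n,P.round(3),round(float(np.hypot(*P[:2])),3))
print(cv2.Rodrigues(np.array(r.get_tcp_rot()))[0].round(2))
E
```

```text
drumA [0.614 0.168 0.052] 0.637
drumB [0.566 0.332 0.052] 0.656
colA [0.658 0.066 0.02 ] 0.661
colB [0.413 0.294 0.02 ] 0.507
hinge [ 0.481 -0.171  0.122] 0.511
s2 [0.49  0.038 0.09 ] 0.491
s0 [ 0.483 -0.109  0.09 ] 0.495
s1 [ 0.476 -0.034  0.106] 0.477
knob [ 0.565 -0.022  0.164] 0.565
tray [ 0.444 -0.367  0.03 ] 0.576
jar [ 0.697 -0.278  0.1  ] 0.75
pot [0.335 0.452 0.085] 0.563
[[-0.93 -0.    0.36]
 [-0.36  0.   -0.93]
 [ 0.   -1.   -0.  ]]
```

View pics/b1.png

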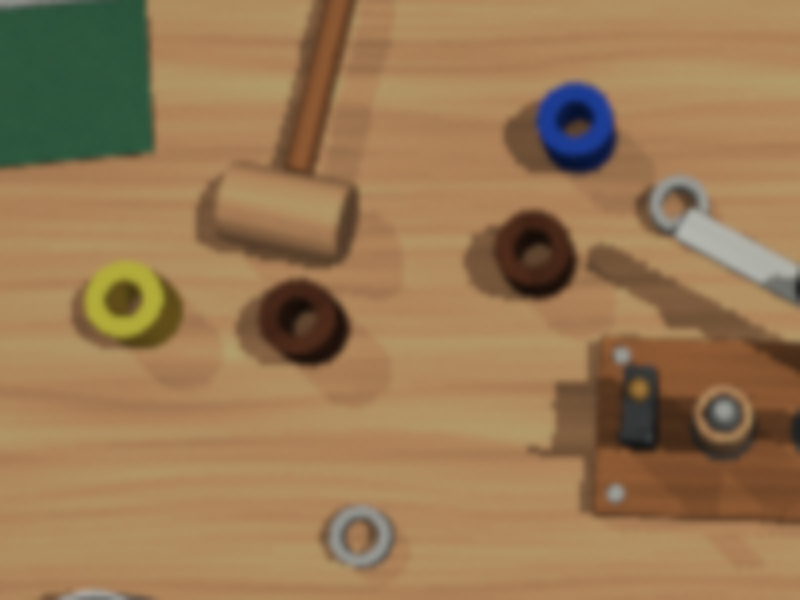

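View pics/b2.png

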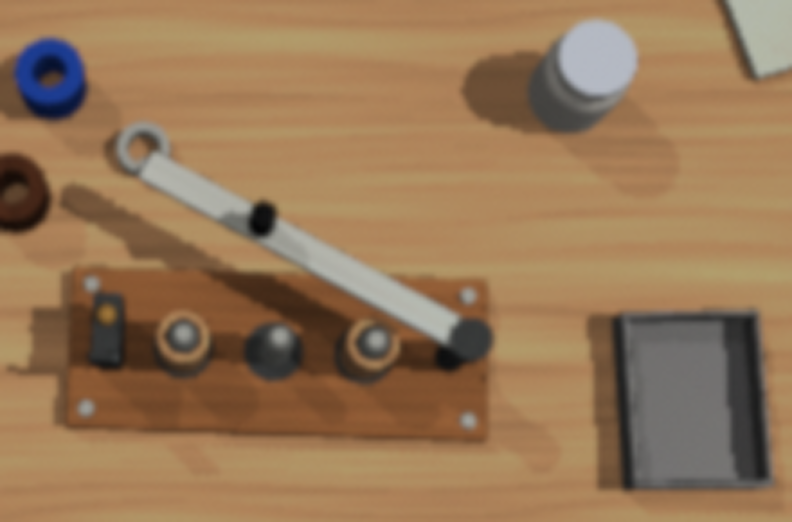

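Run:
```python
from h import *
d=shot("top")
c=np.array([(68,268),(487,281),(487,440),(67,428)])/3.6+[260,120]
P=np.array([ray(d,p,.02) for p in c]);print(P.round(3))
m=P.mean(0);yd=(P[0]-P[1]+P[3]-P[2])[:2];yd/=np.linalg.norm(yd)
print("plate ctr",m.round(4),"y",yd.round(3),"yaw",np.arctan2(-yd[0],yd[1]).round(4))
for n,p in [("s2",(184,333)),("s1",(280,338)),("s0",(376,341))]:
    print(n,ray(d,np.array(p)/3.6+[260,120],.106).round(4))
print("hinge",ray(d,np.array((470,338))/3.6+[260,120],.126).round(4))
for q in [(622,314),(757,312),(771,486),(627,488)]: print("tray",ray(d,np.array(q)/3.6+[260,120],.034).round(3))
print("knob",ray(d,np.array((263,213))/3.6+[260,120],.164).round(3))
s=shot("scene"); zoom(s,240,160,370,260,6,"b3")
```

```text
[[ 0.555  0.128  0.02 ]
 [ 0.542 -0.209  0.02 ]
 [ 0.414 -0.204  0.02 ]
 [ 0.426  0.128  0.02 ]]
plate ctr [ 0.4844 -0.0394  0.02  ] y [0.038 0.999] yaw -0.0376
s2 [0.4889 0.0348 0.106 ]
s1 [ 0.4846 -0.0367  0.106 ]
s0 [ 0.4819 -0.1082  0.106 ]
hinge [ 0.4808 -0.1747  0.126 ]
tray [ 0.512 -0.312  0.034]
tray [ 0.513 -0.42   0.034]
tray [ 0.376 -0.421  0.034]
tray [ 0.375 -0.309  0.034]
knob [ 0.567 -0.023  0.164]
```

View pics/b3.png

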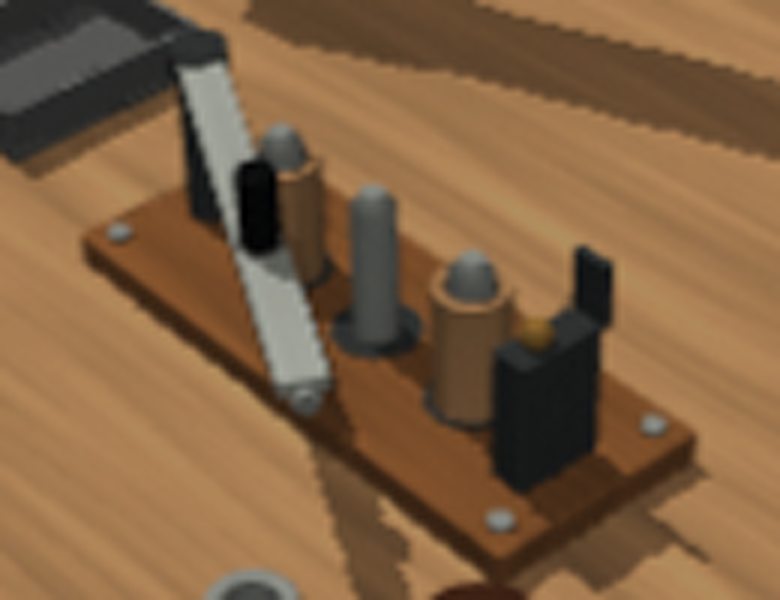

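```bash
cat >> h.py <<'E'
S1=np.array([.4847,-.0370]); YAW=-.040
YD=np.array([-np.sin(YAW),np.cos(YAW)]); XD=np.array([np.cos(YAW),np.sin(YAW)])
S={0:S1-.072*YD,1:S1,2:S1+.072*YD}; H=S1-.140*YD
def knob(q): return H+.176*(np.sin(q)*XD+np.cos(q)*YD)
def thbest(p,th):
    "choose th or th+pi with the smaller last-joint travel"
    best=None
    for t in (th,th+np.pi,th-np.pi):
        q=r.inverse_kinematics(list(p),rot(t))
        if q is None: continue
        c=abs(q[6])
        if best is None or c<best[0]: best=(c,t)
    return best[1]
def go(p,th): r.move_to(list(map(float,p)),rot(th).tolist())
def st(p,v=.15,th=None): r.move_straight(list(map(float,p)),speed=v,rotation=None if th is None else rot(th).tolist())
def stat(m=""): print(m,"t",round(r.get_clock(),2),"p",np.round(r.get_ee_pos(),4),"w",round(r.get_width(),4),"F",np.round(r.get_wrist_force(),1))
E
python3 - <<'E'
from h import *
k=knob(.48); print(k)
th=thbest([*k,.42],YAW-.48); print(th)
go([*k,.42],th); stat()
d=shot("wrist","c1"); print(proj(d,[*k,.164]), [proj(d,[*S[i],.106]).round(0) for i in S])
E
```

```text
[ 0.5665524  -0.02415184]
-0.52
 t 2.74 p [ 0.5667 -0.0256  0.4198] w 0.0855 F [0.2 0.6 0.2]
[315.65198888 201.98354203] [array([290., 277.]), array([258., 228.]), array([223., 173.])]
```

View pics/c1.png

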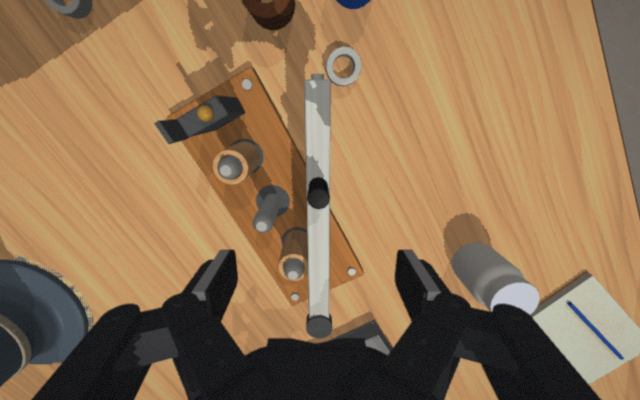

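Run:
```python
from h import *
d=shot("wrist")
for i in S:
    cv2.circle(d["bgr"],tuple(int(v) for v in proj(d,[*S[i],.106]).round()),1,(0,0,255),-1)
    cv2.circle(d["bgr"],tuple(int(v) for v in proj(d,[*S[i],.020]).round()),1,(0,255,0),-1)
cv2.circle(d["bgr"],tuple(int(v) for v in proj(d,[*knob(.48),.164]).round()),1,(0,0,255),-1)
cv2.circle(d["bgr"],tuple(int(v) for v in proj(d,[*knob(.48),.122]).round()),1,(0,255,0),-1)
zoom(d,160,60,380,350,2.7,"c2")
```

```text
(no output)
```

View pics/c2.png

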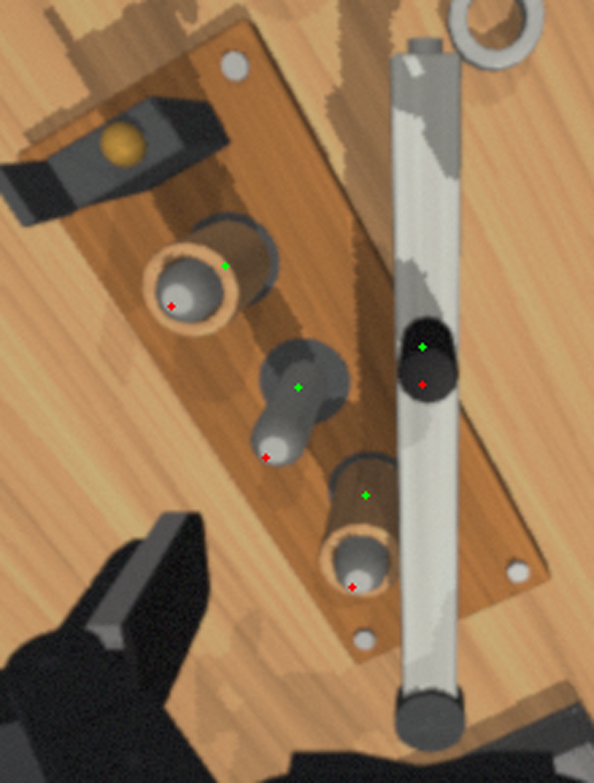

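Run:
```python
from h import *
d=shot("wrist")
for n,p,z in [("s2",(179,298),.106),("s1",(273,450),.106),("s0",(358,579),.106),("k",(428,375),.164),("f1",(304,380),.02)]:
    print(n,ray(d,np.array(p)/2.7+[160,60],z)[:2].round(4))
k=knob(.48); th=-.52
st([*k,.301],.15); stat("down")
r.grip(.030,20); stat("cage")
r.hold(.2)
for q in np.arange(.58,1.46,.1):
    st([*knob(q),.301],.15,YAW-q)
    stat(f"{q:.2f}")
r.grip(.06); stat()
st([*knob(1.45),.42],.2)
shot("top","c3")
```

```text
s2 [0.4926 0.0358]
s1 [ 0.4886 -0.0364]
s0 [ 0.4866 -0.1072]
k [ 0.5701 -0.0225]
f1 [ 0.4892 -0.0357]
down t 3.83 p [ 0.567  -0.024   0.3019] w 0.0853 F [-0.6  0.2 -1.1]
cage t 4.41 p [ 0.5666 -0.0242  0.3011] w 0.0297 F [-0.8  0.5  0.3]
0.58 t 4.88 p [ 0.5817 -0.0341  0.3009] w 0.0301 F [ 0.1 -1.2  0.2]
0.68 t 5.14 p [ 0.5949 -0.0446  0.3009] w 0.0298 F [-0.2 -0.1  0.9]
0.78 t 5.41 p [ 0.6074 -0.0568  0.3009] w 0.0296 F [0.5 0.5 0.1]
0.88 t 5.67 p [ 0.6187 -0.0701  0.3009] w 0.0301 F [ 0.1 -0.3 -0.1]
0.98 t 5.94 p [ 0.6286 -0.0846  0.3009] w 0.0298 F [ 0.  -1.1  0.4]
1.08 t 6.21 p [ 0.6371 -0.1001  0.3009] w 0.03 F [-0.2  0.   0.8]
1.18 t 6.47 p [ 0.644  -0.1163  0.3009] w 0.0302 F [ 0.2  0.7 -0.2]
1.28 t 6.74 p [ 0.6492 -0.1331  0.3009] w 0.0298 F [ 0.2  0.4 -0.1]
1.38 t 7.01 p [ 0.6528 -0.1503  0.3009] w 0.0301 F [-0.4  0.3 -0.6]
 t 7.41 p [ 0.6531 -0.15    0.301 ] w 0.06 F [ 0.3 -0.9 -0.5]
```

View pics/c3.png

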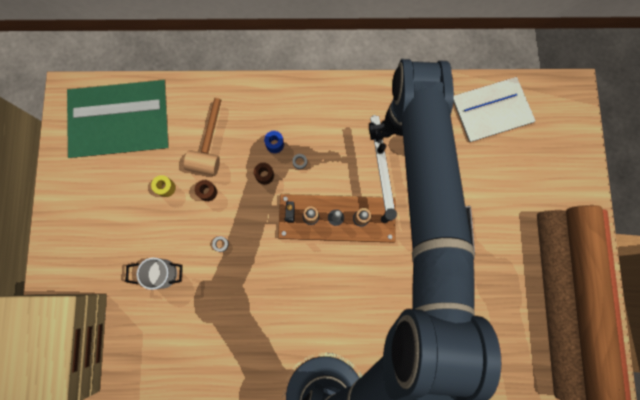

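Run:
```python
from h import *
p=[*S1,.42]
for t in (YAW,YAW+np.pi,YAW-np.pi):
    q=r.inverse_kinematics(p,rot(t)); print(round(t,2),None if q is None else np.round(q,2))
go(p,YAW); stat(); d=shot("wrist","e1")
zoom(d,160,60,480,300,2.5,"e1z")
q=r.inverse_kinematics(p,rot(YAW+np.pi))
if q is not None:
    go(p,YAW+np.pi); stat(); d=shot("wrist","e2"); zoom(d,160,60,480,300,2.5,"e2z")
```

```text
-0.04 [ 0.59  0.21 -0.68  1.92  0.15  1.07 -0.2 ]
3.1 None
-3.18 None
 t 9.29 p [ 0.4851 -0.0376  0.4197] w 0.06 F [ 0.7 -0.4  0. ]
 t 9.59 p [ 0.4851 -0.0373  0.4199] w 0.0601 F [-0.6  0.3 -0.7]
```

```bash
ls pics
python3 - <<'E'
from h import *
print(np.round(r.get_joint_positions(),2), cv2.Rodrigues(np.array(r.get_tcp_rot()))[0].round(2))
print(rot(YAW+np.pi),rot(YAW))
E
```

```text
a_scene.png
a_top.png
a_wrist.png
b1.png
b2.png
b3.png
c1.png
c2.png
c3.png
e1.png
e1z.png
e2.png
e2z.png
[ 0.59  0.21 -0.68  1.92  0.15  1.07 -0.2 ] [[-0.04 -0.    1.  ]
 [-1.    0.   -0.04]
 [-0.   -1.   -0.  ]]
[-1.22784558 -1.17968848  1.17968848] [-1.19002023  1.23859909 -1.23859909]
```

View pics/e1z.png

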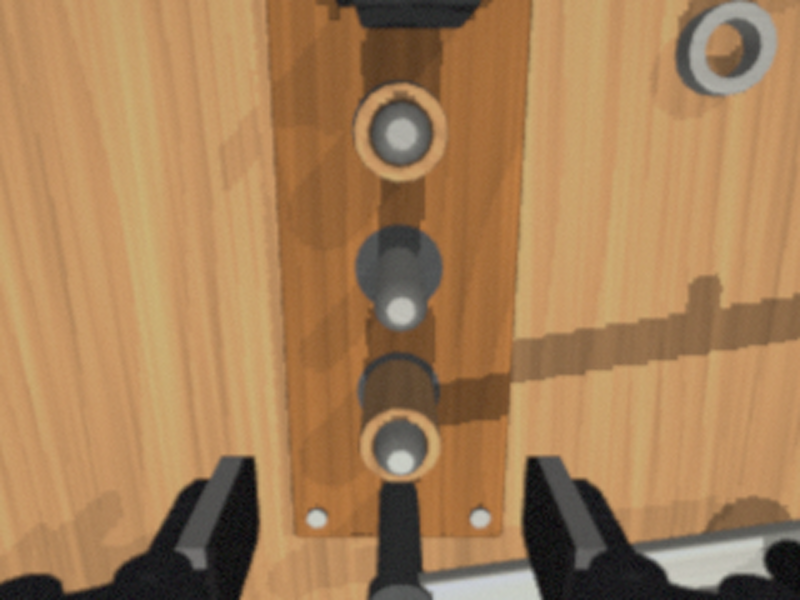

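Run:
```python
from h import *
d=shot("wrist")
T=[ray(d,np.array(p)/2.5+[160,60],.106)[:2] for p in [(401,133),(400,311),(400,462)]]
print(np.round(T,4)); 
print("f1",ray(d,np.array((398,270))/2.5+[160,60],.021)[:2])
print("fing",[ray(d,np.array(p)/2.5+[160,60],.25)[:2].round(4) for p in [(255,460),(525,460)]])
print(d["C"].round(4),d["R"].round(3))
```

```text
[[ 0.4919  0.0365]
 [ 0.4888 -0.0362]
 [ 0.4862 -0.1082]]
f1 [ 0.48899541 -0.03706803]
fing [array([ 0.4542, -0.0291]), array([ 0.5152, -0.0316])]
[0.4876 0.044  0.3897] [[ 0.999 -0.041  0.   ]
 [-0.039 -0.948  0.315]
 [-0.013 -0.314 -0.949]]
```

```bash
sed -i 's/^S1=.*/S1=np.array([.4888,-.0367]); YAW=-.0394; TR=np.array([.447,-.365])/' h.py
cat >> h.py <<'E'
def worn(i,dx,thp=None):
    p=S[i]; r.grip(.085,40)
    go([*p,.38],YAW); st([*p,.231],.15); stat("at")
    r.grip(.02,40); stat("gripped")
    st([*p,.38],.2); stat("up")
    t=TR+[dx,0]; th=thbest([*t,.38],np.pi/2)
    go([*t,.38],th); st([*t,.218],.15); stat("tray")
    r.grip(.058); st([*t,.38],.25); stat("done")
E
python3 - <<'E'
from h import *
worn(2,.034)
d=shot("wrist","f1")
E
```

```text
at t 11.63 p [0.4921 0.0353 0.2318] w 0.0853 F [-0.5  0.3  0.5]
gripped t 12.12 p [0.4918 0.0353 0.2315] w 0.0386 F [-0.8 -0.9  6.2]
up t 13.02 p [0.4911 0.0349 0.3788] w 0.0389 F [ 0.8 -0.1 -0.7]
tray t 15.73 p [ 0.4815 -0.3652  0.2189] w 0.0386 F [ 0.   0.4 -0.7]
done t 16.86 p [ 0.4804 -0.3647  0.3787] w 0.0579 F [ 0.8 -0.5 -0.9]
```

View pics/f1.png

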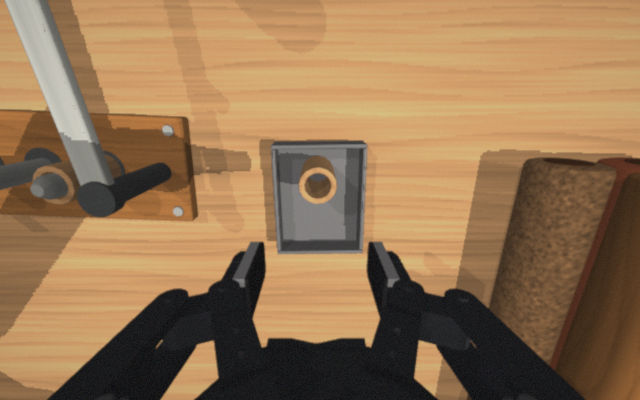

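Run:
```python
from h import *
worn(0,-.034)
d=shot("wrist","f2")
# find drums with top camera too
go([.50,-.15,.45],YAW)
d=shot("top","f3")
```

```text
at t 19.45 p [ 0.4864 -0.1087  0.2317] w 0.085 F [ 0.8  0.2 -0.1]
gripped t 19.94 p [ 0.4862 -0.1086  0.2316] w 0.0397 F [-0.1 -0.5  5.8]
up t 20.83 p [ 0.4853 -0.1088  0.3788] w 0.0394 F [-1.3 -0.3 -1.8]
tray t 23.11 p [ 0.4134 -0.3652  0.2188] w 0.0395 F [ 0.5  1.  -0.5]
done t 24.23 p [ 0.4124 -0.3647  0.3787] w 0.0578 F [-0.6  0.7 -0.4]
```

View pics/f2.png

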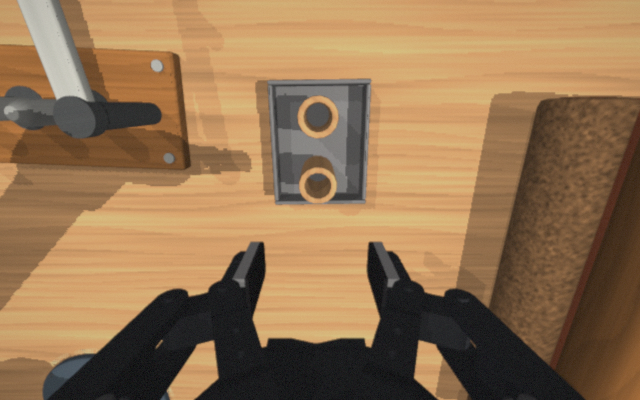

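View pics/f3.png

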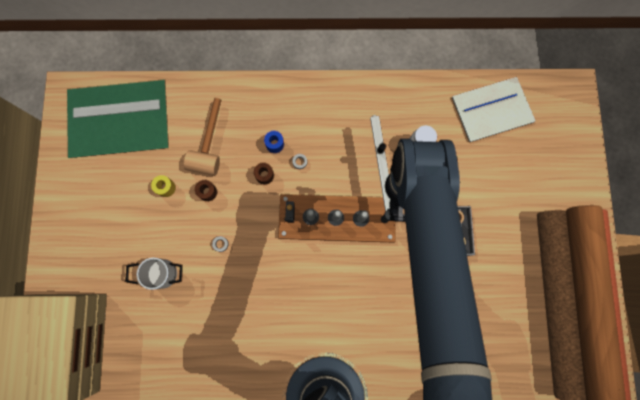

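```bash
cat >> h.py <<'E'
def look(p,th,name,z=.36,zt=.052,w=60,k=5):
    "go above p, save a zoom round the predicted top centre"
    th=thbest([*p,z],th); go([*p,z],th)
    d=shot("wrist"); u=proj(d,[*p,zt]); x0,y0=int(u[0])-w,max(0,int(u[1])-w); 
    zoom(d,x0,y0,x0+2*w,y0+2*w,k,name); print(name,"th",round(th,3),"x0,y0",x0,y0,"k",k,"pred",((u-[x0,y0])*k).round(0)); stat()
    np.savez("last.npz",R=d["R"],C=d["C"],K=d["K"],o=[x0,y0],k=k)
def pick(uv,zt):
    L=np.load("last.npz"); return ray(dict(R=L["R"],C=L["C"],K=L["K"]),np.array(uv)/L["k"]+L["o"],zt)[:2]
E
python3 - <<'E'
from h import *
r.grip(.085)
look(np.array([.618,.169]),np.pi/2,"g1")
E
```

```text
g1 th 1.571 x0,y0 257 126 k 5 pred [302. 302.]
 t 27.07 p [0.6185 0.1672 0.3602] w 0.0846 F [-0.1  0.5  0.4]
```

View pics/g1.png

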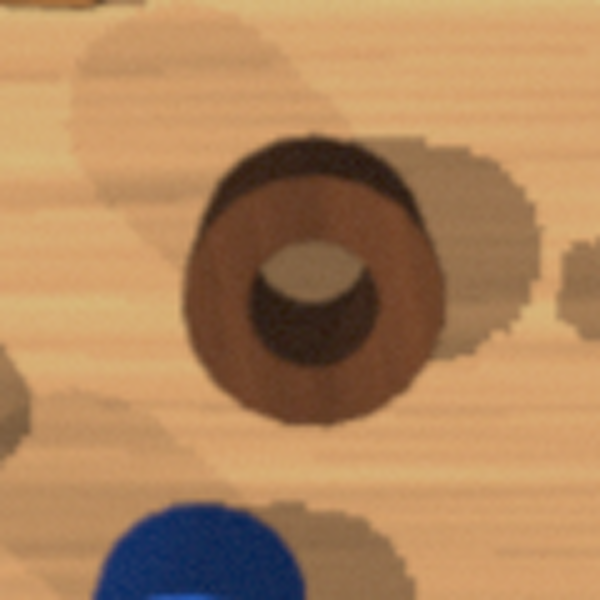

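```bash
cat >> h.py <<'E'
def grab(p,th,zg,f=40):
    st([*p,.30],.25,th); st([*p,zg],.12); stat("at"); r.grip(.015,f); stat("gripped")
    st([*p,.36],.2); stat("up")
def place(i,zend,off=0):
    p=S[i]+off; th=YAW
    go([*p,.36],th); r.hold(.2); stat("over")
    z=.36
    for z in list(np.arange(.34,zend+.02,-.02))+[zend+.01,zend]:
        st([*p,z],.08); F=r.get_wrist_force()
        print(round(z,3),np.round(F,1))
        if F[2]>15 or np.hypot(F[0],F[1])>20: print("STOP"); return False
    return True
def release(i,w,off=0):
    r.grip(w); st([*(S[i]+off),.36],.15); stat("clear")
E
python3 - <<'E'
from h import *
p=pick((314,302),.052); print(p)
grab(p,np.pi/2,.197)
print(place(0,.219))
stat()
E
```

```text
[0.61793492 0.171492  ]
at t 28.48 p [0.6183 0.1719 0.1978] w 0.0852 F [-0.2  0.2 -0.2]
gripped t 28.87 p [0.6183 0.1717 0.1982] w 0.0554 F [-1.2 -1.3  5.6]
up t 29.83 p [0.6176 0.1709 0.3584] w 0.0552 F [ 0.5 -0.6 -1.2]
over t 31.22 p [ 0.4865 -0.1076  0.3599] w 0.055 F [ 0.5  0.5 -0.3]
0.34 [ 0.2  0.5 -0.3]
0.32 [ 0.6 -0.2 -0.4]
0.3 [ 0.2 -0.4 -0.5]
0.28 [-0.1 -0.3 -1.1]
0.26 [ 0.2  0.3 -1.1]
0.24 [-0.6  1.2 -1.2]
0.229 [ 0. -0. -2.]
0.219 [ 0.4  0.7 -1.9]
True
 t 34.17 p [ 0.4858 -0.1086  0.2186] w 0.0556 F [ 0.4  0.7 -1.9]
```

Run:
```python
from h import *
release(0,.08)
d=shot("wrist","g2"); 
r.grip(.085)
look(np.array([.571,.334]),np.pi/2,"g3")
```

```text
clear t 35.63 p [ 0.4855 -0.1087  0.3592] w 0.0798 F [-0.6 -0.  -0.4]
g3 th 1.571 x0,y0 257 126 k 5 pred [303. 301.]
 t 37.61 p [0.5719 0.3323 0.3599] w 0.0848 F [ 0.6  0.  -0.2]
```

View pics/g2.png

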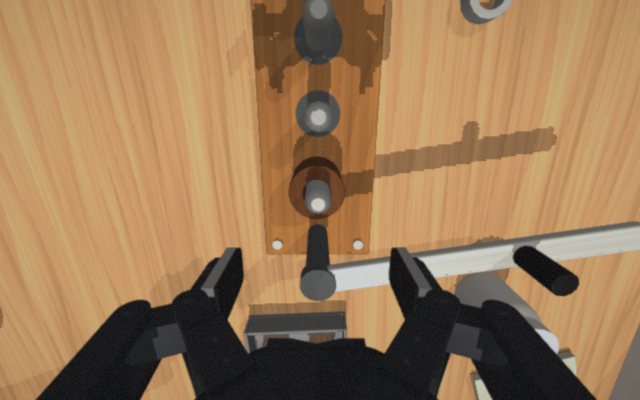

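View pics/g3.png

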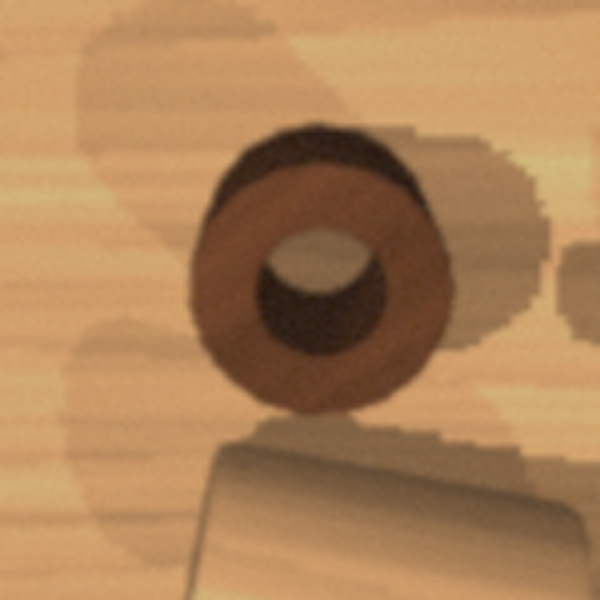

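Run:
```python
from h import *
p=pick((322,290),.052); print(p)
grab(p,np.pi/2,.197)
ok=place(1,.219); print(ok); stat()
if ok:
    release(1,.08); shot("wrist","g4"); r.grip(.085)
    # collar A est
    look(np.array([.662,.067]),np.pi/2,"g5",zt=.02)
```

```text
[0.56865932 0.33796379]
at t 39.01 p [0.5689 0.3384 0.1979] w 0.0848 F [-0.1  1.6  0.4]
gripped t 39.39 p [0.5689 0.3382 0.1983] w 0.0555 F [-0.2 -2.   5.3]
up t 40.36 p [0.5685 0.3374 0.3584] w 0.0554 F [-0.4 -0.5 -1.6]
over t 41.98 p [ 0.4892 -0.0357  0.36  ] w 0.0553 F [ 0.3 -0.  -0.9]
0.34 [-0.4  0.2 -2.2]
0.32 [ 0.9  0.7 -1.2]
0.3 [ 0.3  0.1 -0.3]
0.28 [ 0.3 -0.  -0.6]
0.26 [-0.2  0.  -1.3]
0.24 [ 0.2 -0.3 -0.6]
0.229 [ 0.3  0.4 -1.8]
0.219 [-0.6  0.4 -2.2]
True
 t 44.94 p [ 0.4886 -0.0367  0.2185] w 0.0552 F [-0.6  0.4 -2.2]
clear t 46.4 p [ 0.4884 -0.0368  0.3592] w 0.0803 F [ 0.   0.2 -0. ]
g5 th 1.571 x0,y0 256 119 k 5 pred [300. 304.]
 t 47.83 p [0.6616 0.0666 0.36  ] w 0.085 F [-0.4 -0.4  0.4]
```

View pics/g4.png

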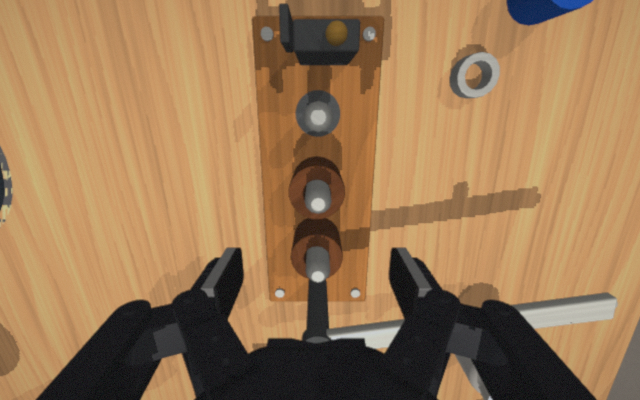

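View pics/g5.png

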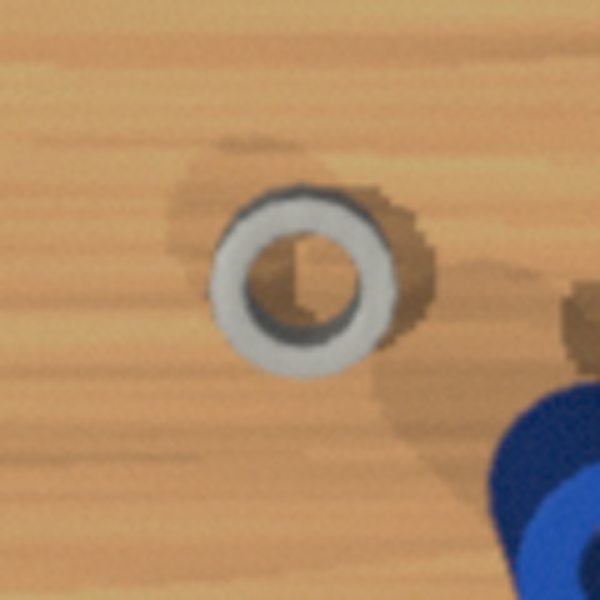

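Run:
```python
from h import *
p=pick((304,287),.02); print(p)
r.grip(.065)
grab(p,np.pi/2,.179,50)
ok=place(0,.253); print(ok); stat()
if ok:
    release(0,.065); shot("wrist","g6")
    look(np.array([.417,.295]),np.pi/2,"g7",zt=.02)
```

```text
[0.65795607 0.06792066]
at t 49.73 p [0.6583 0.0682 0.18  ] w 0.0652 F [-0.5  0.5 -0.6]
gripped t 50.06 p [0.6584 0.0681 0.1802] w 0.0414 F [-0.3 -0.9  5.9]
up t 51.12 p [0.6576 0.0675 0.3584] w 0.0412 F [-0.4  0.3 -0.3]
over t 52.33 p [ 0.4867 -0.1078  0.3599] w 0.0416 F [ 0.3  0.5 -1.1]
0.34 [ 1.   0.1 -0.9]
0.32 [ 0.5 -0.6 -1. ]
0.3 [ 0.4  0.7 -0.8]
0.28 [ 0.4  0.1 -1.1]
0.263 [ 0.1 -0.  -1.2]
0.253 [ 0.6  0.4 -0.4]
True
 t 54.57 p [ 0.4858 -0.1086  0.2526] w 0.0409 F [ 0.6  0.4 -0.4]
clear t 55.79 p [ 0.4855 -0.1088  0.3593] w 0.0651 F [-0.4 -0.1  0. ]
g7 th 1.571 x0,y0 256 118 k 5 pred [305. 303.]
 t 57.41 p [0.4181 0.2937 0.3597] w 0.0651 F [ 0.5 -0.5  0.5]
```

View pics/g6.png

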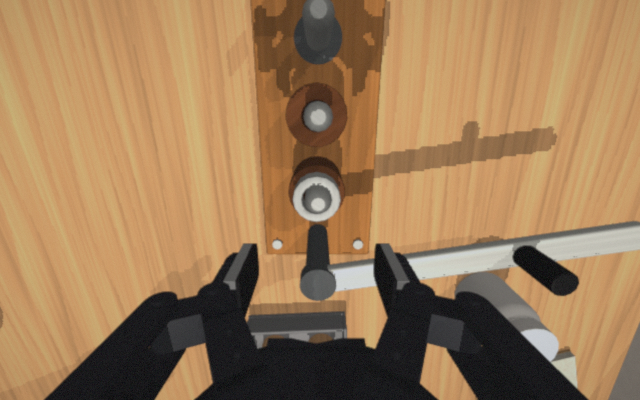

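View pics/g7.png

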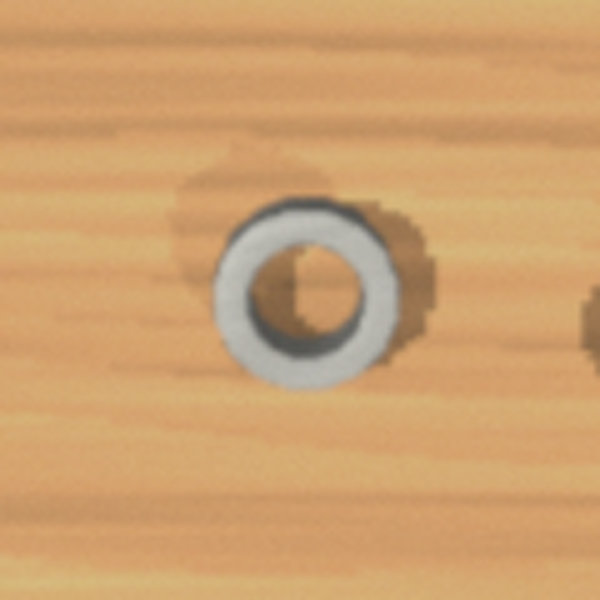

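The first collar is seated on shaft 0 (white ring at (317,195)). The second collar's top centre is at (306,298).

Run:
```python
from h import *
p=pick((306,298),.02); print(p)
grab(p,np.pi/2,.179,50)
ok=place(1,.253); print(ok); stat()
if ok:
    release(1,.065); shot("wrist","g8")
    go([.62,-.30,.42],YAW-1.38) if 0 else None
    d=shot("scene"); zoom(d,225,150,375,260,5,"g9")
    k=knob(1.38); th=YAW-1.38
    go([*k,.42],th); stat(); d=shot("wrist","g10"); print(proj(d,[*k,.164]),proj(d,[*k,.122]),proj(d,[*H,.122]))
    shot("top","g11")
```

```text
[0.41583543 0.2952622 ]
at t 58.96 p [0.416  0.2956 0.1796] w 0.0653 F [ 0.7  0.7 -0.2]
gripped t 59.31 p [0.416  0.2955 0.1801] w 0.0416 F [-0.8 -1.5  5.9]
up t 60.37 p [0.4156 0.2947 0.3588] w 0.0414 F [-1.3 -0.5 -0.5]
over t 61.85 p [ 0.4889 -0.0354  0.36  ] w 0.0413 F [ 0.1 -0.3 -0.5]
0.34 [0.  0.3 0.5]
0.32 [ 0.6 -0.1  0.2]
0.3 [ 0.1 -1.  -0.6]
0.28 [-0.8  0.5 -0.9]
0.263 [ 0.9 -0.1 -0.6]
0.253 [ 0.7 -0.3 -1.5]
True
 t 64.08 p [ 0.4886 -0.0367  0.2526] w 0.0416 F [ 0.7 -0.3 -1.5]
clear t 65.31 p [ 0.4884 -0.0369  0.3593] w 0.0652 F [0.4 0.  0.1]
 t 66.43 p [ 0.6569 -0.1493  0.419 ] w 0.065 F [-0.1  0.2  0.3]
[317.61171109 202.48876044] [317.40279284 188.50086286] [316.94243284 327.86464885]
```

View pics/g8.png

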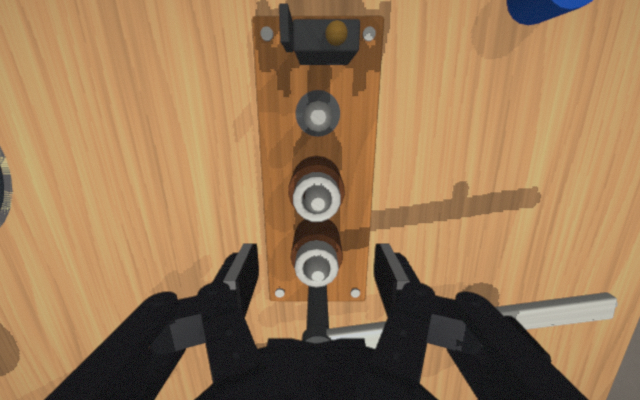

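View pics/g9.png

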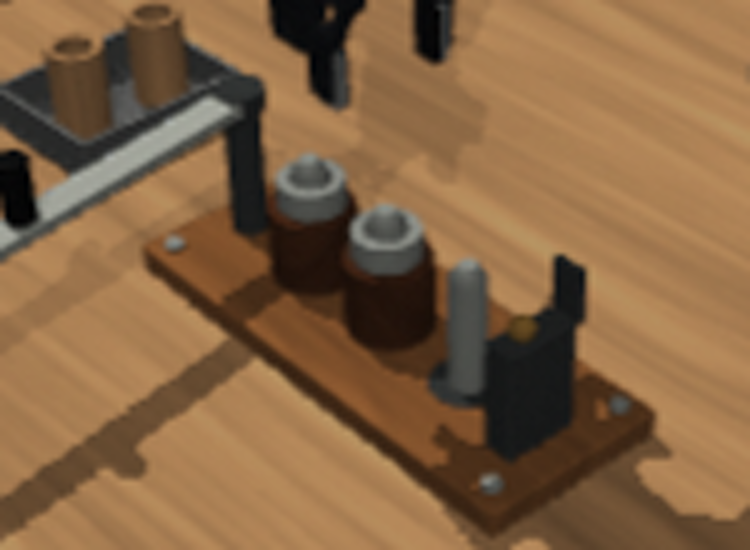

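View pics/g10.png

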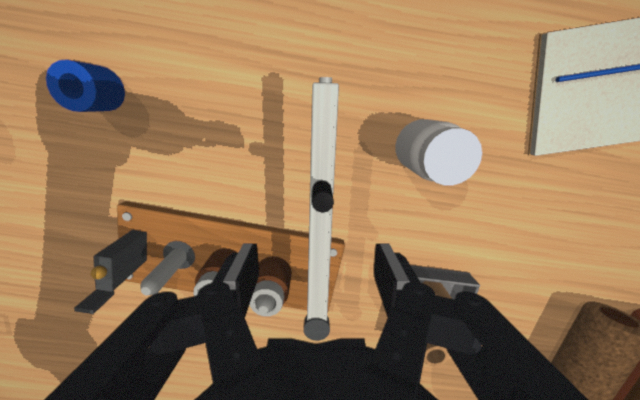

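Run:
```python
from h import *
q=1.40; k=knob(q)
st([*k,.301],.15,YAW-q); stat("down"); r.grip(.026,30); stat("cage")
for q in np.arange(1.3,.15,-.1):
    st([*knob(q),.301],.15,YAW-q)
    F=r.get_wrist_force(); print(round(q,2),np.round(F,1))
    if np.linalg.norm(F)>20: raise SystemExit("force")
for q in np.arange(.14,-.061,-.02):
    st([*knob(q),.301],.06,YAW-max(q,0)); F=np.array(r.get_wrist_force()); fx=F[:2]@XD
    print(round(q,2),np.round(F,1),np.round(r.get_ee_pos(),4),round(r.get_width(),4))
    if fx>15: print("contact"); break
```

```text
down t 67.47 p [ 0.6582 -0.1534  0.3021] w 0.0652 F [-0.3 -0.1  0.4]
cage t 67.93 p [ 0.6578 -0.1535  0.3012] w 0.026 F [ 0.1  0.6 -0.5]
1.3 [-0.1  0.3  1.2]
1.2 [ 0.9  0.3 -0.2]
1.1 [ 0.3 -0.3  0.5]
1.0 [ 0.8  0.7 -0.7]
0.9 [ 0.2  0.9 -0.5]
0.8 [ 0.7  0.2 -0.9]
0.7 [ 0.1  0.6 -0.4]
0.6 [ 0.4  1.2 -0.3]
0.5 [ 0.3 -0.2 -0.4]
0.4 [-0.1  0.3  0.3]
0.3 [ 0.4  0.1 -0.3]
0.2 [-0.2  0.6 -0.3]
0.14 [ 0.9 -0.3  0.7] [ 0.5154 -0.0038  0.3011] 0.0257
0.12 [-0.2 -0.  -0.4] [ 0.5114 -0.0029  0.301 ] 0.0262
0.1 [ 0.4 -0.7  0.3] [ 0.5077 -0.0023  0.301 ] 0.026
0.08 [-0.5  0.2 -0.5] [ 0.5041 -0.0018  0.301 ] 0.0261
0.06 [ 4.2 -1.3 -2.2] [ 0.5014 -0.0017  0.3013] 0.0261
0.04 [ 4.8 -1.1 -1.3] [ 0.498  -0.0013  0.3014] 0.0262
0.02 [ 1.8 -0.3  0.5] [ 0.4931 -0.0007  0.3008] 0.0259
0.0 [-0.2 -0.4 -0. ] [ 0.4896 -0.0006  0.3007] 0.0263
-0.02 [ 5.  -0.2 -3.8] [ 0.4874 -0.0007  0.3013] 0.0263
-0.04 [ 14.    0.5 -10.2] [ 0.4861 -0.001   0.3017] 0.026
-0.06 [ 23.3   0.1 -15.7] [ 0.4847 -0.0013  0.3024] 0.0259
contact
```

Run:
```python
from h import *
k=knob(0)
st([*k,.301],.05); stat(); r.grip(.06); stat()
st([*k,.42],.15); d=shot("wrist","h1")
print([proj(d,[*x,z]).round(1) for x,z in [(k,.164),(k,.122),(H,.122),(H+.275*YD,.122)]])
go([.60,-.30,.42],YAW-1); stat()
d=shot("scene"); zoom(d,225,150,375,260,5,"h2"); d=shot("top"); zoom(d,130,110,480,265,2.28,"h3")
```

```text
t 74.32 p [ 0.4895 -0.0005  0.3006] w 0.0256 F [0.4 0.3 0.4]
 t 74.74 p [ 0.4901 -0.0007  0.301 ] w 0.0602 F [-0.5  0.6 -0. ]
[array([317.5, 203.7]), array([317.3, 189.6]), array([317.2, 328.7]), array([317.4,  84. ])]
 t 76.95 p [ 0.6004 -0.2977  0.4202] w 0.06 F [ 0.3 -0.4 -0. ]
```

View pics/h1.png

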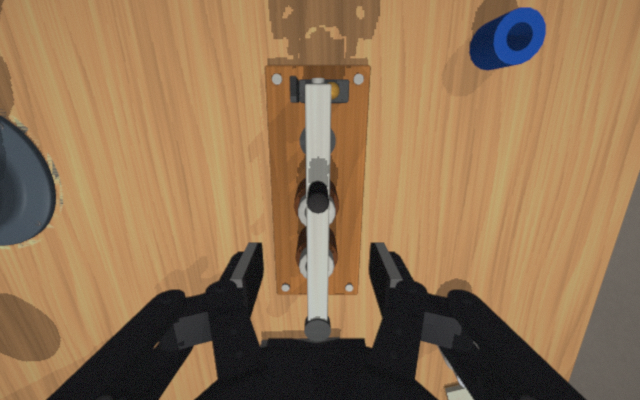

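View pics/h2.png

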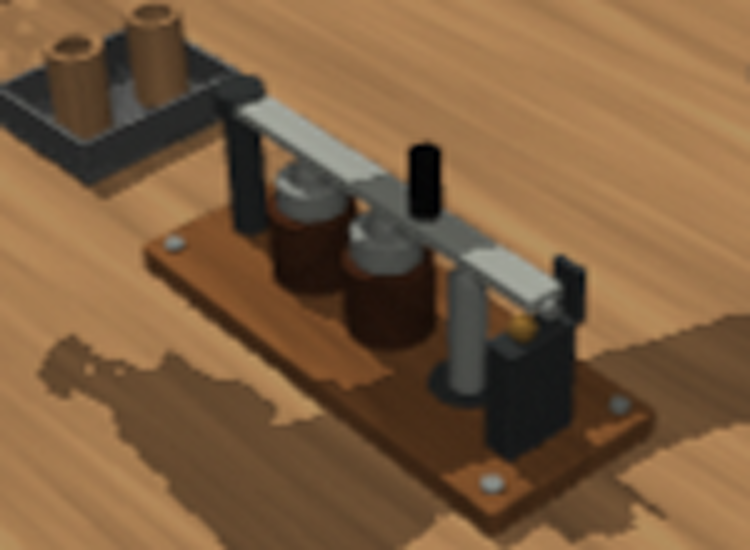

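View pics/h3.png

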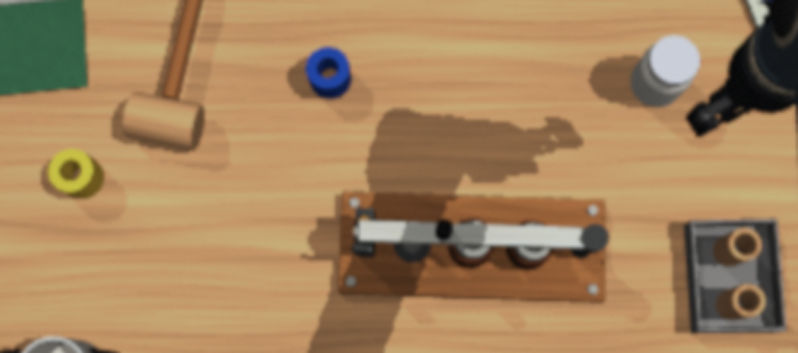

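Run:
```python
from h import *
r.hold(.5); stat(); print(r.hand_in())
```

```text
t 77.55 p [ 0.6  -0.3   0.42] w 0.0599 F [-0.5 -0.5 -0.7]
the job is handed in; nothing more can be done
None
```

The caddy is changed over and I handed the job in at about 78 s, with no verdict reported.

**What I did:**
- Swung the keeper bar open to about 1.4 rad.
- Stood the two worn sleeves (shafts 0 and 2) in the grey tray.
- Slid the two dark drums onto shafts 0 and 1, with one collar on each. There was no third drum on the bench.
- Swung the bar shut and let go of it.

**Last checks:**
- **Drums, collars and sleeves:** scene and wrist pictures showed both drums and collars fully seated and both sleeves standing in the tray. This was judged by eye, not measured in mm. The pictures taken after the bar shut showed nothing shifted.
- **Keeper bar:** it passed the detent at about 5 N, and I stopped pushing at about 23 N against the stop. The wrist picture then showed it about 1 px or less from the shut line. The joint angle can't be read directly.
- **Bystanders:** the jar and mallet looked unmoved in the last top picture. The pot was mostly out of that crop, but I never worked near it.
- **Gripper:** it ended clear of everything, with the wrist force near zero.

**Disagreement:** the top camera placed the caddy about 4 mm off from the wrist camera. I used the wrist values because they matched the gripper's own fingers.

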